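# Level the caps of three bottles on their plinths

### The arm

A 7-joint arm with a two-finger parallel gripper is mounted at the origin on a cart in front of the work surface, level with it; the furniture and walls round the work are solid. World frame = base frame: x ahead of the robot, y to its left, z up, the work surface at z = 0. Lengths are in mm, angles in rad, forces in N, time in s.
With the tool pointing down it reaches from about 400 to 875 mm from the base axis. Payload 4.4 kg.
Tool frame: the origin (TCP) lies between the finger pads; the fingertips stand ctrl.tcp_to_tips ahead of it and the grasp point (between the pads) lies 8 mm behind it (ctrl.tcp_to_tips is the distance from the TCP to the fingertips, in mm); z points along the fingers, y is the direction in which the jaws open and shut (so a half turn about z gives the same grasp; the last joint's range is limited). The gripper opens to 85 mm and grips with 20 to 120 N. Pads are 22 mm wide; open, the fingers measure 114 mm over their backs; the gripper's body (76 mm by 85 mm) begins 54 mm behind the grasp point. The pads swing forward as they close: fully open they stand 13 mm farther back than shut.
Start: joints at [-1.293, 0.628, 0.038, 1.517, -0.027, 0.996, -0.02], TCP at [219.07, 611.986, 210.013] pointing down, gripper open.
Joint ranges: [-3.06, 3.06], [-0.37, 2.12], [-1.25, 1.32], [0.18, 2.47], [-1.1, 4.24], [0.23, 1.98], [-2.94, 2.94]. Speed limits (rad/s): [2.57, 2.57, 3.14, 3.14, 3.14, 3.14, 3.14].

### API

Orientations are given as [roll, pitch, yaw] about the fixed x, y, z axes, in that order (R = Rz(yaw) Ry(pitch) Rx(roll)).
In Python, from cell import ctrl gives the robot as it stands.
- The arm moves only by the tool send_rows, never from a script. Its argument "rows" is a list of rows, each an object of numbers: "x", "y", "z": the shift along the world's x, y, z in cm; "roll": the turn about the world's z in degrees; "claw": the closure, from 0 (fully open) to 1 (shut). A call has 1 to 5 rows; each row is the pose to reach, as a shift and turn from the pose commanded when the call began; what a row does not reach only later rows make up. A row lasts 1/12 s, in which the tool goes at most 41.7 mm and 7.16 degrees, less where a joint would pass 70% of its speed; a pose out of reach is approached as far as the arm can. A call with a gripper value outside its range is refused whole. The fingers move at their own pace and stop on an object; the grip force is fixed at half the most. Time passes only in rows, so rows that repeat a pose let the fingers close. It gives the time, the measured TCP pose, the force and the opening at its end, in the units of the state.
- ctrl.read_state(): the state, without advancing time (a new reading comes with each control period).
- ctrl.get_image(name): name is "scene" or "top"; returns (picture, depth): 400x640x3 uint8, blue, green, red; 400x640 float32, mm along the optical axis (not along the pixel's ray), 0 where there is no reading.
- ctrl.get_calibration(name): a dict with "intrinsics" (3x3 intrinsics, pixels), "T" (4x4, takes a point from camera to world coordinates). Camera axes: x right, y down, z forward; pixel columns grow to the right and rows downward; lengths in mm; the calibration is good to about 2 mm. A picture is of the moment at which its call begins. get_calibration takes no time and is no camera call.
- ctrl.finish_job(): hands the job in, once; it reports no verdict.
Trained networks look in the newest picture that a camera, given by its name, has taken for a name from the list of things; names that differ only in an ending like _2 or _b are one class to them, and where a whole thing is asked for, a point or a joint stands for the part that bears it (a point fixed in the world has none). Each returns a list of dicts, best first, with "confidence" (0 to 1); they miss things now and then, are a little off and sometimes report something else, mostly with a low value. They report only what shows in the picture. A call takes as long as a camera call.
- ctrl.recognise(camera, query): "uv" ([column, row] in pixels, amid what is visible of it).
- ctrl.regions_of(camera, query): "region" (400x640 bool, what is visible of it) and "uv" ([column, row] in pixels, amid what is visible of it).
- ctrl.place_of(camera, query): "uv" ([column, row] in pixels: a listed point, or the origin of a listed thing).
The state is a dict: "clock": time; "qpos": joint angles; "qd": joint speeds; "tau": joint torques, N m; "eef_pos": TCP position; "tool_rot": TCP orientation; "force": force on the tool from outside, world axes, zero at the start; "torque": the same for the moment, N m; "width": finger opening in mm.
Only numpy, scipy, OpenCV 4.12 (cv2) and the standard library are available. Lean on these libraries where they do the work, as an engineer would, in place of code of your own. Each camera call takes 0.05 s, during which the arm holds its last target. There are 200 camera calls.

### The job

The three bottles on the metal plinths stand in each other's places. Rearrange them so that the tallest bottle stands on the lowest plinth, the middle one on the middle plinth and the shortest on the highest, each upright on the middle of its rubber pad, so that all three caps come level. The empty white tray is free to park a bottle on the way; do not tip a bottle over, and leave the other things on the bench where they are.

Things in the scene. Friction and masses are not known exactly. Their poses are not given: they have to be found in the camera images.
- tall_bottle_mid (a point): The tallest: white plastic bottle with a white screw cap, 175 mm tall, body 70 mm across; one of the three bottles that stand on the metal plinths. Cap 42 mm across, 28 mm high, its top is the bottle's top; below it the shoulder widens. The cap can be gripped from above. Point: the bottle's centre, 87.5 mm above its foot, z up
- middle_bottle_mid (a point): The middle-sized: white plastic bottle with a white screw cap, 150 mm tall, body 66 mm across; one of the three bottles that stand on the metal plinths. Cap 35 mm across, 24 mm high, its top is the bottle's top; below it the shoulder widens. The cap can be gripped from above. Point: the bottle's centre, 75 mm above its foot, z up
- short_bottle_mid (a point): The shortest: white plastic bottle with a red screw cap, 130 mm tall, body 60 mm across; one of the three bottles that stand on the metal plinths. Cap 32 mm across, 20 mm high, its top is the bottle's top; below it the shoulder widens. The cap can be gripped from above. Point: the bottle's centre, 65 mm above its foot, z up
- low_plinth_top (a point): Centre of the top of the lowest metal plinth: a flat round disc, 100 mm across and 15 mm high, with a dark round rubber pad (68 mm) in the middle of its flat top. Fixed to the bench
- middle_plinth_top (a point): Centre of the top of the middle metal plinth: a square block, 96 x 96 mm and 40 mm high, with a dark round rubber pad (68 mm) in the middle of its flat top. Fixed to the bench
- high_plinth_top (a point): Centre of the top of the highest metal plinth: spool-shaped, round top 92 mm across, foot 104 mm across, 60 mm high, with a dark round rubber pad (68 mm) in the middle of its flat top. Fixed to the bench
- spare_tray_floor (a point): Centre of the inner floor of an empty white tray, 130 x 110 mm outside, walls 4 mm thick and 12 mm high, floor 4 mm above the bench. Fixed to the bench. A free spot on which one bottle can wait. The plinths and the tray stand roughly in a row from left to right; the strip of bench between that row and the robot holds only flat tools under 25 mm high
- blue_lid_jar_mid (a point): Bystander, loose: low white jar with a blue lid, 72 mm across, 85 mm high, behind the plinths. Point: its centre, 42.5 mm above its foot
- white_jar_mid (a point): Bystander, loose: low white jar with a white lid, 71 mm across, 70 mm high, behind the plinths. Point: its centre, 35 mm above its foot

How it is judged (in metres and radians):
At the end, for the whole second after the job is handed in: Tallest bottle on the lowest plinth, middle bottle on the middle plinth, shortest bottle on the highest plinth, each upright (within 0.1 rad), its foot on the plinth's top (height within 5 mm) and its axis within 15 mm of the plinth's centre, all released and at rest (horizontal distance between tall_bottle_mid and low_plinth_top below 0.015 m and z of tall_bottle_mid in the frame of low_plinth_top between 0.0825 and 0.0925 m and angle between each of tall_bottle_mid, middle_bottle_mid, short_bottle_mid's own z axis and vertical below 0.1 rad and linear speed of each of tall_bottle, middle_bottle, short_bottle below 0.02 m/s and horizontal distance between middle_bottle_mid and middle_plinth_top below 0.015 m and z of middle_bottle_mid in the frame of middle_plinth_top between 0.07 and 0.08 m and horizontal distance between short_bottle_mid and high_plinth_top below 0.015 m and z of short_bottle_mid in the frame of high_plinth_top between 0.06 and 0.07 m); the robot touches nothing.
It fails at once if a bottle is tipped over (angle between any of tall_bottle_mid, middle_bottle_mid, short_bottle_mid's own z axis and vertical above 0.6 rad).
It fails at once if one of the two bystander jars is moved by more than 30 mm (distance of any of blue_lid_jar_mid, white_jar_mid from where it was at the start of the episode above 0.03 m).
It also fails if it takes over 107 s, if anything falls off the work surface, if the arm or the gripper's body presses on something with over 40 N, if the wrist force passes 120 N, or if a joint passes its speed limit or range.

## Working session

There is one attempt and no reset: what is moved stays moved. The work goes in short steps, Python scripts to look and compute and a tool call to move; the robot and the scene stay as the last step left them, time stands still between calls to the robot, and variables do not carry over. Pictures are saved under pics/ and viewed, on a budget of 14 in all, crops included, one or two more only if the job needs it, and the job is handed in when it is done.

Besides the shell and the picture viewer there is one more tool, called after "Emit:" by a JSON object that holds its "name" and its "arguments", one argument or row to a line. send_rows: Moves the arm, as the interface text tells. Its arguments: {"type":"object","properties":{"rows":{"type":"array"}},"required":["rows"]}

```bash
mkdir -p pics; cat > h.py <<'E'
import numpy as np, cv2
from cell import ctrl
def world(cam,uv,d,cal=None):
    c=ctrl.get_calibration(cam);K=np.array(c["intrinsics"]);T=np.array(c["T"])
    uv=np.atleast_2d(uv).astype(float);d=np.atleast_1d(d)
    p=np.c_[(uv[:,0]-K[0,2])/K[0,0]*d,(uv[:,1]-K[1,2])/K[1,1]*d,d]
    return p@T[:3,:3].T+T[:3,3]
def cloud(cam,dep):
    v,u=np.mgrid[:400,:640]
    P=world(cam,np.c_[u.ravel(),v.ravel()],dep.ravel()).reshape(400,640,3)
    P[dep<=0]=np.nan
    return P
E
python3 - <<'E'
from h import *
s=ctrl.read_state();print({k:np.round(s[k],3) for k in("clock","eef_pos","tool_rot","width","force")},ctrl.tcp_to_tips)
ims=[]
for c in("scene","top"):
    im,d=ctrl.get_image(c);cv2.imwrite(f"pics/{c}0.png",im);np.save(c+"0.npy",d);P=cloud(c,d)
    print(c,np.round(ctrl.get_calibration(c)["T"],2).tolist())
    for q in["tall_bottle_mid","middle_bottle_mid","short_bottle_mid","low_plinth_top","middle_plinth_top","high_plinth_top","spare_tray_floor","blue_lid_jar_mid","white_jar_mid"]:
        r=ctrl.recognise(c,q)[:3]
        for x in r:
            u,v=np.round(x["uv"]).astype(int);print(q,round(x["confidence"],2),u,v,np.round(P[v,u]))
E
```

```text
{'clock': np.float64(0.0), 'eef_pos': array([218.844, 611.347, 209.101]), 'tool_rot': array([-3.14 ,  0.   ,  2.798]), 'width': np.float64(85.262), 'force': array([-0.815, -0.528,  0.063])} 11.0
scene [[0.72, -0.53, 0.45, 134.76], [-0.7, -0.53, 0.48, -579.75], [-0.02, -0.66, -0.75, 827.34], [0.0, 0.0, 0.0, 1.0]]
tall_bottle_mid 0.82 278 190 [505. -68. 152.]
middle_bottle_mid 0.74 222 150 [500. 122. 145.]
middle_bottle_mid 0.17 380 222 [ 643. -232.   70.]
short_bottle_mid 0.71 344 237 [ 541. -221.  103.]
low_plinth_top 0.69 343 263 [nan nan nan]
middle_plinth_top 0.97 279 222 [500. -63.  48.]
high_plinth_top 0.66 226 185 [489. 122.  38.]
spare_tray_floor 0.87 382 320 [ 501. -366.    5.]
blue_lid_jar_mid 0.68 322 178 [639. -59.  83.]
white_jar_mid 0.98 378 222 [ 638. -231.   73.]
white_jar_mid 0.66 219 152 [493. 124. 142.]
top [[0.03, -0.97, 0.23, 326.57], [-1.0, -0.03, 0.0, -122.27], [0.01, -0.23, -0.97, 1280.63], [0.0, 0.0, 0.0, 1.0]]
tall_bottle_mid 0.92 286 227 [505. -51. 215.]
middle_bottle_mid 0.91 207 234 [490. 144. 169.]
short_bottle_mid 0.8 346 215 [ 552. -197.  141.]
low_plinth_top 0.46 287 182 [650. -40.  83.]
high_plinth_top 0.57 230 242 [493. 116.   8.]
spare_tray_floor 0.81 401 246 [ 495. -360.    6.]
spare_tray_floor 0.49 229 243 [490. 119.   6.]
blue_lid_jar_mid 0.57 288 177 [664. -42.  82.]
white_jar_mid 0.72 349 178 [ 670. -208.   68.]
```

```bash
python3 - <<'E'
from h import *
from scipy import ndimage as N
a=cv2.imread("pics/scene0.png");b=cv2.imread("pics/top0.png")
cv2.imwrite("pics/a.png",np.hstack([a[60:400,140:540],b[100:400,140:540][:300].repeat(1,0) if 0 else cv2.copyMakeBorder(b[100:400,140:540],0,40,0,0,cv2.BORDER_CONSTANT)]))
d=np.load("top0.npy");P=cloud("top",d);z=P[...,2]
def circ(q):  # min enclosing circle
    (x,y),r=cv2.minEnclosingCircle(q.astype(np.float32));return round(x),round(y),round(r,1)
for lo,hi in[(5,10),(12,20),(36,44),(56,66),(66,80),(80,92),(160,168),(180,200),(205,222)]:
    m=(z>lo)&(z<hi)&(P[...,0]>380)&(P[...,0]<760)&(abs(P[...,1])<450)
    l,n=N.label(m)
    for i in range(1,n+1):
        q=P[l==i]
        if len(q)>60:print(lo,hi,len(q),"med",np.round(np.median(q,0)),"mec",circ(q[:,:2]),"min",q.min(0).round(),"max",q.max(0).round())
E
```

```text
5 10 128 med [ 683. -365.    7.] mec (672, -360, 34.7) min [ 644. -385.    5.] max [ 706. -333.   10.]
12 20 394 med [ 550. -185.   15.] mec (565, -202, 49.8) min [ 517. -250.   12.] max [ 615. -154.   20.]
12 20 139 med [ 402. -418.   17.] mec (400, -418, 32.9) min [ 385. -449.   12.] max [ 418. -387.   20.]
36 44 240 med [ 743. -125.   41.] mec (747, -125, 34.4) min [ 720. -158.   36.] max [760. -90.  44.]
36 44 422 med [494. -50.  40.] mec (519, -41, 63.4) min [464. -94.  36.] max [560.  16.  44.]
56 66 306 med [491. 128.  60.] mec (510, 149, 45.8) min [466. 105.  56.] max [556. 190.  66.]
66 80 430 med [ 669. -214.   69.] mec (668, -213, 35.4) min [ 633. -247.   66.] max [ 702. -178.   76.]
80 92 63 med [ 700. -381.   87.] mec (686, -367, 41.6) min [ 652. -396.   80.] max [ 719. -342.   92.]
80 92 494 med [662. -31.  84.] mec (662, -32, 36.5) min [628. -64.  80.] max [698.   4.  91.]
80 92 131 med [ 631. -116.   88.] mec (648, -109, 32.8) min [ 616. -140.   80.] max [673. -77.  92.]
160 168 164 med [499. 143. 164.] mec (511, 152, 30.9) min [480. 122. 160.] max [541. 181. 168.]
160 168 101 med [506. -41. 164.] mec (521, -42, 30.7) min [491. -72. 160.] max [539. -12. 168.]
180 200 70 med [645.  80. 198.] mec (642, 75, 18.6) min [627.  59. 193.] max [659.  94. 200.]
180 200 74 med [628.  63. 197.] mec (635, 70, 19.2) min [620.  52. 180.] max [646.  86. 200.]
205 222 241 med [521. -42. 215.] mec (523, -42, 20.6) min [503. -62. 207.] max [543. -22. 220.]
205 222 157 med [511. 153. 210.] mec (511, 153, 16.7) min [495. 137. 205.] max [527. 170. 215.]
```

View pics/a.png

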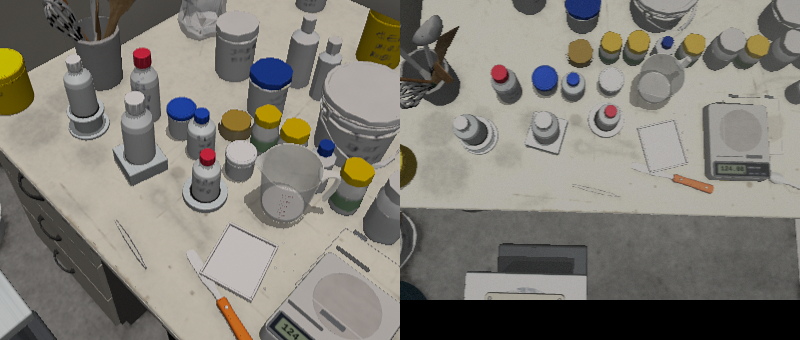

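The bottles are rotated: middle-sized on the high plinth, tall on the middle one, short on the low one. I still need the short cap, the tray, and a height check along the path, including the yellow tin on the left.

```bash
python3 - <<'E'
from h import *
for c in("top","scene"):
    P=cloud(c,np.load(c+"0.npy"));z=P[...,2]
    m=(z>136)&(z<152)&(abs(P[...,0]-565)<45)&(abs(P[...,1]+202)<45);q=P[m]
    print(c,"short cap",len(q),np.round(q.mean(0)),cv2.minEnclosingCircle(q[:,:2].astype(np.float32)))
    m=(z>2)&(z<20)&(abs(P[...,0]-500)<85)&(abs(P[...,1]+360)<85);q=P[m]
    print("tray",len(q),np.round(cv2.minAreaRect(q[:,:2].astype(np.float32))[0]),np.round(np.median(q,0)),cv2.minAreaRect(q[:,:2].astype(np.float32))[1])
    for y0 in range(-450,700,50):
        r=[]
        for x0 in range(200,460,40):
            m=(abs(P[...,0]-x0)<20)&(abs(P[...,1]-y0)<25);r.append(int(np.nanmax(z[m])) if m.any() else None)
        print(y0,r)
E
```

```text
top short cap 121 [ 563. -206.  144.] ((563.7979736328125, -206.52000427246094), 15.625940322875977)
tray 2071 [ 500. -360.] [ 493. -359.    5.] (169.4464874267578, 168.76351928710938)
-450 [-735, -739, -734, 5, 19, 24, 37]
-400 [-738, -738, -737, 7, 5, 24, 17]
-350 [-736, -737, -734, 5, 7, 11, 16]
-300 [-738, -737, -737, 6, 8, 8, 14]
-250 [-736, -737, -733, 6, 12, 7, 8]
-200 [-731, -733, -738, 7, 11, 6, 7]
-150 [-737, -734, -736, 6, 12, 8, 7]
-100 [-735, -739, -736, 6, 7, 5, 8]
-50 [-736, -740, -735, 8, 8, 7, 9]
0 [-737, -737, -736, 7, 7, 7, 7]
50 [-738, -738, -739, 6, 8, 7, 7]
100 [-734, -737, -737, 6, 8, 6, 7]
150 [-737, -733, -737, 6, 8, 8, 7]
200 [-735, -736, -736, 6, 6, 6, 6]
250 [-732, -738, -738, 7, 6, 7, 6]
300 [-736, -734, -735, 5, 6, 130, 129]
350 [-736, -736, -736, 7, 128, 129, 129]
400 [-737, -735, -729, 7, 129, 129, 131]
450 [-734, -737, -734, 4, 4, 128, 129]
500 [-83, -81, -75, None, None, None, None]
550 [-79, -80, -79, -81, None, None, None]
600 [-80, -79, -76, -80, None, None, None]
650 [-75, -77, -78, -76, None, None, None]
scene short cap 193 [ 561. -209.  145.] (
[... 322 characters left out ...]
, 5, 12, 6, 5]
-200 [None, None, None, 4, 13, 5, 6]
-150 [None, None, None, 6, 12, 8, 5]
-100 [None, None, None, 6, 7, 4, 5]
-50 [None, None, -740, 5, 5, 5, 5]
0 [None, -741, -735, 5, 5, 5, 5]
50 [-741, -738, -738, 5, 5, 5, 5]
100 [-739, -738, -742, 6, 5, 5, 5]
150 [-738, -739, -738, 4, 5, 5, 12]
200 [-738, -737, -738, 5, 5, 5, 6]
250 [-739, -740, -738, 5, 6, 5, 5]
300 [-738, -738, -737, 5, 5, 128, 129]
350 [-737, -739, -740, 4, 129, 128, 127]
400 [-735, -734, -739, 5, 129, 128, 129]
450 [-737, -738, -738, 4, 4, 127, 127]
500 [-84, -83, -81, -200, -738, None, None]
550 [-78, -81, -79, -84, -739, None, None]
600 [-80, -79, -79, -79, -740, None, None]
650 [-79, -80, -78, -79, -738, None, None]
```

Emit:
{"name": "send_rows", "arguments": {
  "rows": [
    {"z": 4},
    {"z": 8},
    {"z": 10},
    {"z": 10}
  ]
}}

```text
$.rows[0]: bad value
```

Emit:
{"name": "send_rows", "arguments": {
  "rows": [
    {"x": 0, "y": 0, "z": 4, "roll": 0, "claw": 0},
    {"x": 2, "y": -4, "z": 8, "roll": 0, "claw": 0},
    {"x": 4, "y": -7, "z": 8, "roll": 0, "claw": 0},
    {"x": 6, "y": -10, "z": 8, "roll": 0, "claw": 0},
    {"x": 8, "y": -13, "z": 8, "roll": 0, "claw": 0}
  ]
}}

```text
clock: 1.42
eef_pos: [300.2, 481.0, 291.5]
tool_rot: [3.139, 0.001, 2.799]
force: [1.3, 0.1, -0.3]
width: 85.1
```

Emit:
{"name": "send_rows", "arguments": {
  "rows": [
    {"x": 2.2, "y": -3.4, "z": 0, "roll": 0, "claw": 0},
    {"x": 4.4, "y": -6.8, "z": 0, "roll": 0, "claw": 0},
    {"x": 6.6, "y": -10.2, "z": 0, "roll": 0, "claw": 0},
    {"x": 8.8, "y": -13.6, "z": 0, "roll": 0, "claw": 0},
    {"x": 11, "y": -17, "z": 0, "roll": 0, "claw": 0}
  ]
}}

```text
clock: 1.83
eef_pos: [409.8, 310.2, 290.4]
tool_rot: [3.141, 0.0, 2.798]
force: [0.9, -0.1, -0.6]
width: 85.3
```

Emit:
{"name": "send_rows", "arguments": {
  "rows": [
    {"x": 2.2, "y": -3.4, "z": 0, "roll": 0, "claw": 0},
    {"x": 4.4, "y": -6.8, "z": 0, "roll": 0, "claw": 0},
    {"x": 6.6, "y": -10.2, "z": -1, "roll": 0, "claw": 0},
    {"x": 8.8, "y": -13.6, "z": -2, "roll": 0, "claw": 0},
    {"x": 10.2, "y": -15.8, "z": -4, "roll": 0, "claw": 0}
  ]
}}

```text
clock: 2.25
eef_pos: [514.7, 149.8, 251.6]
tool_rot: [3.14, 0.006, 2.794]
force: [1.3, 0.7, 0.3]
width: 85.1
```

Emit:
{"name": "send_rows", "arguments": {
  "rows": [
    {"x": 0, "y": 0, "z": -2, "roll": 0, "claw": 0},
    {"x": 0, "y": 0, "z": -3.5, "roll": 0, "claw": 0},
    {"x": 0, "y": 0, "z": -4.6, "roll": 0, "claw": 0},
    {"x": 0, "y": 0, "z": -5.1, "roll": 0, "claw": 0},
    {"x": 0, "y": 0, "z": -5.1, "roll": 0, "claw": 0}
  ]
}}

```text
clock: 2.67
eef_pos: [510.4, 153.8, 198.1]
tool_rot: [-3.14, -0.002, 2.798]
force: [0.1, 0.5, 0.2]
width: 85.6
```

Emit:
{"name": "send_rows", "arguments": {
  "rows": [
    {"x": 0, "y": 0, "z": 0, "roll": 0, "claw": 0.5},
    {"x": 0, "y": 0, "z": 0, "roll": 0, "claw": 1},
    {"x": 0, "y": 0, "z": 0, "roll": 0, "claw": 1},
    {"x": 0, "y": 0, "z": 0, "roll": 0, "claw": 1},
    {"x": 0, "y": 0, "z": 0, "roll": 0, "claw": 1}
  ]
}}

```text
clock: 3.08
eef_pos: [511.3, 154.2, 199.6]
tool_rot: [3.141, 0.001, 2.798]
force: [-0.1, -0.5, -0.2]
width: 25.7
```

```bash
python3 - <<'E'
from h import *
s=ctrl.read_state();print(s["width"],s["eef_pos"],s["force"])
im,d=ctrl.get_image("scene");P=cloud("scene",d);np.save("s1.npy",d)
t,_=ctrl.get_image("top")
cv2.imwrite("pics/b.png",np.hstack([cv2.resize(im[60:200,160:300],(400,400)),cv2.resize(t[170:290,150:270],(400,400))]))
E
```

```text
25.6993502394954 [511.34187808 154.17837221 199.5577069 ] [-0.1240919  -0.50378857 -0.1832782 ]
```

View pics/b.png

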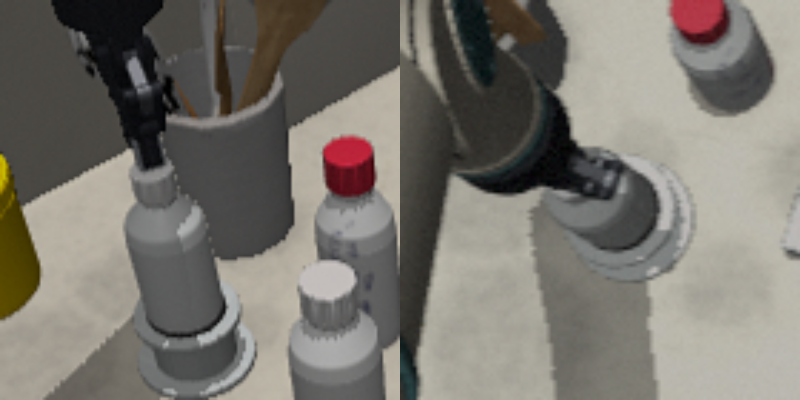

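The fingers look as though they sit above or beside the cap, not around it. I'll check their depth.

```bash
python3 - <<'E'
from h import *
def proj(c,p):
    k=ctrl.get_calibration(c);K=np.array(k["intrinsics"]);T=np.linalg.inv(k["T"]);q=T[:3,:3]@p+T[:3,3];q=K@q;return np.round(q[:2]/q[2],1)
s=ctrl.read_state();print(s["width"])
for c in("scene","top"):
    print(c,[proj(c,np.array(p)) for p in([511,153,210],[511,153,186],[511,154,199],[511,153,60],[511,153,240])])
im,d=ctrl.get_image("scene");P=cloud("scene",d)
for r in range(92,136,3): print(r,[tuple(np.round(P[r,c]).tolist()) for c in range(206,224,4)],im[r,214])
P=cloud("top",ctrl.get_image("top")[1])
m=(P[...,0]>470)&(P[...,0]<550)&(P[...,1]>110)&(P[...,1]<195)&(P[...,2]>195)&(P[...,2]<330);q=P[m]
for a in range(195,330,15):
    k=q[(q[:,2]>=a)&(q[:,2]<a+15)];print(a,len(k),k.min(0).round() if len(k) else "",k.max(0).round() if len(k) else "")
E
```

```text
9.58594053982367
scene [array([212.2, 118.8]), array([214.2, 127.4]), array([212.9, 122.6]), array([224. , 167.6]), array([209.5, 107.7])]
top [array([199.8, 222.3]), array([202.2, 224.1]), array([200.5, 223.1]), array([213.3, 232.2]), array([196.6, 220. ])]
92 [(485.0, 101.0, 319.0), (492.0, 98.0, 317.0), (499.0, 95.0, 315.0), (595.0, 254.0, 188.0), (609.0, 260.0, 178.0)] [42 38 37]
95 [(482.0, 98.0, 315.0), (488.0, 94.0, 313.0), (497.0, 94.0, 309.0), (606.0, 276.0, 164.0), (608.0, 260.0, 170.0)] [12  9  8]
98 [(482.0, 101.0, 306.0), (490.0, 100.0, 302.0), (499.0, 102.0, 297.0), (591.0, 253.0, 174.0), (604.0, 256.0, 165.0)] [14 12  9]
101 [(485.0, 110.0, 293.0), (493.0, 109.0, 289.0), (507.0, 119.0, 277.0), (592.0, 259.0, 161.0), (598.0, 250.0, 162.0)] [15 13 11]
104 [(488.0, 118.0, 280.0), (498.0, 122.0, 273.0), (505.0, 118.0, 271.0), (590.0, 258.0, 154.0), (595.0, 247.0, 156.0)] [10  6  9]
107 [(500.0, 146.0, 252.0), (506.0, 141.0, 251.0), (516.0, 142.0, 245.0), (589.0, 260.0, 144.0), (594.0, 249.0, 147.0)] [46 44 43]
110 [(498.0, 146.0, 245.0), (504.0, 139.0, 246.0), (512.0, 137.
[... 786 characters left out ...]
 140.0, 196.0), (512.0, 139.0, 192.0), (528.0, 149.0, 177.0)] [95 96 97]
131 [(593.0, 368.0, 1.0), (498.0, 152.0, 184.0), (502.0, 141.0, 188.0), (510.0, 139.0, 184.0), (520.0, 139.0, 178.0)] [90 89 91]
134 [(493.0, 164.0, 171.0), (496.0, 151.0, 177.0), (501.0, 142.0, 179.0), (506.0, 134.0, 181.0), (517.0, 136.0, 173.0)] [127 128 127]
195 25 [494. 142. 195.] [502. 166. 210.]
210 7 [497. 144. 210.] [500. 161. 223.]
225 3 [499. 150. 228.] [501. 154. 234.]
240 2 [500. 143. 240.] [502. 149. 254.]
255 3 [490. 134. 263.] [496. 147. 269.]
270 16 [487. 124. 271.] [499. 144. 285.]
285 18 [485. 117. 287.] [509. 148. 300.]
300 21 [483. 110. 300.] [506. 143. 312.]
315 34 [489. 110. 317.] [505. 131. 329.]
```

```bash
python3 - <<'E'
from h import *
s=ctrl.read_state();print(s["width"])
im,d=ctrl.get_image("scene");t,_=ctrl.get_image("top")
cv2.imwrite("pics/c.png",np.hstack([cv2.resize(im[80:140,185:245],(400,400),interpolation=2),cv2.resize(t[200:250,180:230],(400,400),interpolation=2)]))
E
```

```text
-0.0034938941790891593
```

View pics/c.png

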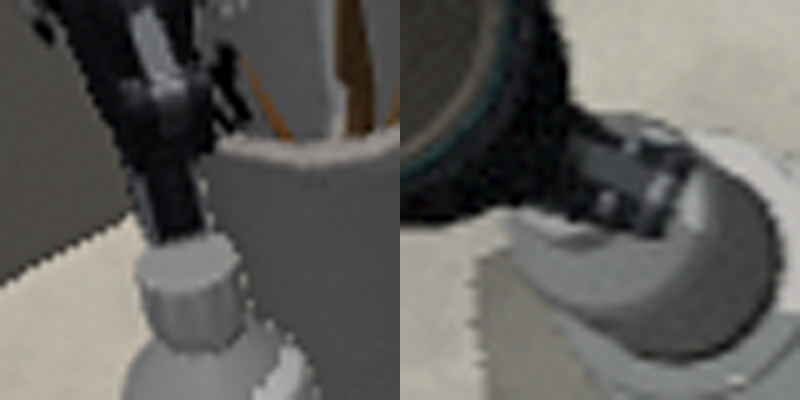

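The gripper shut on air: its tips sit above the cap, though the reading puts the TCP at 199. I'll find how high the tips are by projection and open the fingers to compare.

```bash
cat >> h.py <<'E'
def proj(c,p):
    k=ctrl.get_calibration(c);K=np.array(k["intrinsics"]);T=np.linalg.inv(k["T"]);q=T[:3,:3]@np.array(p,float)+T[:3,3];q=K@q;return np.round(q[:2]/q[2],1)
E
python3 - <<'E'
from h import *
for z in(190,200,210,215,220,225,230,235,240):print(z,proj("scene",[506,140,z]),proj("scene",[511,154,z]))
im,d=ctrl.get_image("scene");P=cloud("scene",d)
for r in range(108,121):print(r,[(c,)+tuple(np.round(P[r,c]).astype(int).tolist())+(int(im[r,c].mean()),) for c in range(206,217,2)])
s=ctrl.read_state();print(s["tau"],s["eef_pos"],s["qpos"])
E
```

```text
190 [215.5 129.6] [213.6 125.8]
200 [214.6 126.1] [212.8 122.2]
210 [213.8 122.5] [211.9 118.6]
215 [213.3 120.7] [211.5 116.8]
220 [212.9 118.9] [211. 115.]
225 [212.5 117. ] [210.6 113.2]
230 [212.  115.1] [210.1 111.3]
235 [211.6 113.3] [209.7 109.4]
240 [211.1 111.4] [209.2 107.5]
108 [(206, 502, 151, 245, 67), (208, 502, 143, 249, 14), (210, 506, 142, 247, 18), (212, 509, 139, 248, 14), (214, 517, 145, 240, 50), (216, 591, 275, 132, 67)]
109 [(206, 501, 151, 243, 72), (208, 502, 143, 247, 12), (210, 505, 141, 246, 16), (212, 510, 141, 244, 15), (214, 514, 139, 243, 39), (216, 589, 272, 131, 62)]
110 [(206, 501, 151, 241, 70), (208, 503, 146, 242, 18), (210, 505, 142, 243, 15), (212, 509, 141, 241, 14), (214, 514, 140, 239, 29), (216, 590, 274, 127, 62)]
111 [(206, 500, 151, 238, 68), (208, 501, 143, 242, 13), (210, 504, 140, 242, 11), (212, 510, 143, 237, 14), (214, 513, 140, 237, 14), (216, 591, 277, 122, 62)]
112 [(206, 500, 151, 236, 69), (208, 501, 145, 238, 17), (210, 506, 146, 235, 14), (212, 510, 145, 234, 18), (214, 512, 139, 235, 10), (216, 519, 144, 229, 116)]
113 [(20
[... 958 characters left out ...]
11, 138), (214, 514, 149, 213, 137), (216, 519, 151, 209, 136)]
119 [(206, 500, 160, 212, 136), (208, 503, 157, 211, 137), (210, 507, 155, 211, 137), (212, 509, 149, 213, 137), (214, 513, 148, 211, 136), (216, 517, 146, 210, 137)]
120 [(206, 498, 158, 211, 137), (208, 500, 152, 214, 136), (210, 504, 150, 213, 137), (212, 507, 147, 212, 137), (214, 510, 144, 212, 137), (216, 513, 141, 212, 137)]
[-7.90758611e-03 -4.53483975e+01  1.97798140e+00 -1.66808063e+01
  9.31806833e-03  1.54463927e-03 -1.59586767e-05] [511.074641   154.00389366 199.01736744] [-0.44174285  0.47903411  0.14068793  1.8575931  -0.0893013   0.81101131
  0.97188798]<stdin>:4: RuntimeWarning: invalid value encountered in cast
```

Emit:
{"name": "send_rows", "arguments": {
  "rows": [
    {"x": 0, "y": 0, "z": 1.5, "roll": 0, "claw": 0},
    {"x": 0, "y": 0, "z": 3, "roll": 0, "claw": 0},
    {"x": 0, "y": 0, "z": 3, "roll": 0, "claw": 0},
    {"x": 0, "y": 0, "z": 3, "roll": 0, "claw": 0},
    {"x": 0, "y": 0, "z": 3, "roll": 0, "claw": 0}
  ]
}}

```text
clock: 3.85
eef_pos: [510.7, 153.9, 228.5]
tool_rot: [-3.141, -0.001, 2.798]
force: [-0.4, -0.9, 0.5]
width: 60.7
```

Shut, the tips end at z≈223, so they are about 24 mm above the reported TCP instead of 11 mm below it: a 35 mm offset in z. I'll go 35 mm lower than the documented geometry says.

Emit:
{"name": "send_rows", "arguments": {
  "rows": [
    {"x": 0, "y": 0, "z": 0, "roll": 0, "claw": 0},
    {"x": 0, "y": 0, "z": 0, "roll": 0, "claw": 0},
    {"x": 0, "y": 0, "z": -2, "roll": 0, "claw": 0},
    {"x": 0, "y": 0, "z": -3, "roll": 0, "claw": 0},
    {"x": 0, "y": 0, "z": -3, "roll": 0, "claw": 0}
  ]
}}

```text
clock: 4.27
eef_pos: [509.0, 153.4, 196.5]
tool_rot: [-3.138, -0.004, 2.798]
force: [-0.9, -0.1, -0.0]
width: 85.6
```

```bash
python3 - <<'E'
from h import *
s=ctrl.read_state();print(s["width"],s["eef_pos"],s["force"])
im,d=ctrl.get_image("scene");t,_=ctrl.get_image("top")
cv2.imwrite("pics/d.png",np.hstack([cv2.resize(im[80:140,185:245],(400,400),interpolation=2),cv2.resize(t[200:250,180:230],(400,400),interpolation=2)]))
E
```

```text
85.60490170257745 [508.98318416 153.40315153 196.48015965] [-0.87530486 -0.11892045 -0.03144584]
```

View pics/d.png

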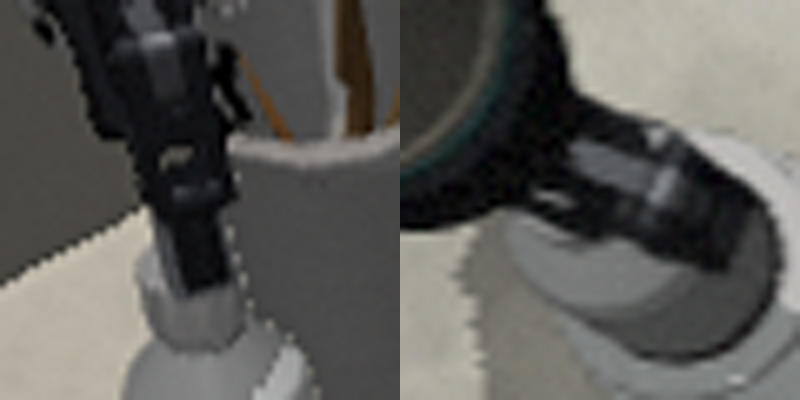

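Emit:
{"name": "send_rows", "arguments": {
  "rows": [
    {"x": 0, "y": 0, "z": -1.5, "roll": 0, "claw": 0},
    {"x": 0, "y": 0, "z": -3, "roll": 0, "claw": 0},
    {"x": 0, "y": 0, "z": -3.5, "roll": 0, "claw": 0},
    {"x": 0, "y": 0, "z": -3.5, "roll": 0, "claw": 0.6},
    {"x": 0, "y": 0, "z": -3.5, "roll": 0, "claw": 1}
  ]
}}

```text
clock: 4.78
eef_pos: [511.4, 154.0, 164.5]
tool_rot: [3.141, 0.0, 2.798]
force: [-0.1, 0.4, 1.7]
width: 63.6
```

Emit:
{"name": "send_rows", "arguments": {
  "rows": [
    {"x": 0, "y": 0, "z": 0, "roll": 0, "claw": 1},
    {"x": 0, "y": 0, "z": 0, "roll": 0, "claw": 1},
    {"x": 0, "y": 0, "z": 0, "roll": 0, "claw": 1},
    {"x": 0, "y": 0, "z": 0, "roll": 0, "claw": 1},
    {"x": 0, "y": 0, "z": 0, "roll": 0, "claw": 1}
  ]
}}

```text
clock: 5.2
eef_pos: [511.8, 153.8, 165.1]
tool_rot: [3.141, 0.002, 2.797]
force: [-0.8, -0.9, 6.6]
width: 32.9
```

Emit:
{"name": "send_rows", "arguments": {
  "rows": [
    {"x": 0, "y": 0, "z": 0, "roll": 0, "claw": 1},
    {"x": 0, "y": 0, "z": 0, "roll": 0, "claw": 1},
    {"x": 0, "y": 0, "z": 1, "roll": 0, "claw": 1},
    {"x": 0, "y": 0, "z": 2, "roll": 0, "claw": 1},
    {"x": 0, "y": 0, "z": 2, "roll": 0, "claw": 1}
  ]
}}

```text
clock: 5.62
eef_pos: [512.4, 154.5, 186.2]
tool_rot: [3.139, 0.003, 2.798]
force: [-0.1, -0.9, -2.3]
width: 32.7
```

```bash
python3 - <<'E'
from h import *
s=ctrl.read_state();print(s["width"],s["eef_pos"],s["force"])
im,d=ctrl.get_image("scene");t,_=ctrl.get_image("top")
cv2.imwrite("pics/e.png",np.hstack([cv2.resize(im[80:200,165:285],(400,400),interpolation=2),cv2.resize(t[200:250,180:230],(400,400),interpolation=2)]))
E
```

```text
32.68351600841903 [512.43782396 154.4903963  186.19031955] [-0.05402011 -0.8845952  -2.29640629]
```

View pics/e.png

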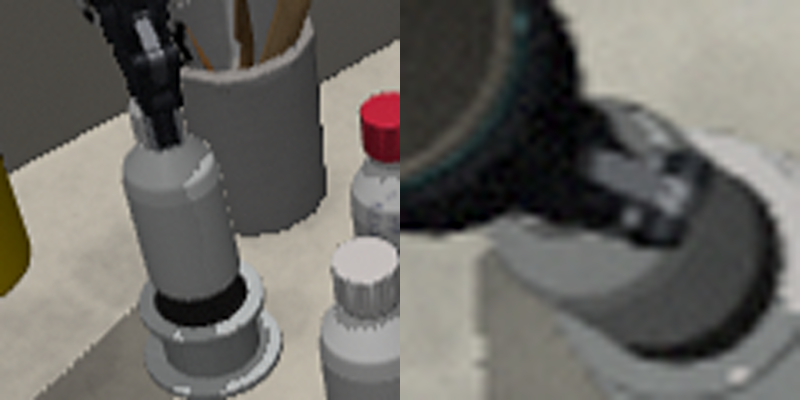

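Held, lifted and upright. I'll carry it along the front strip to the tray.

Emit:
{"name": "send_rows", "arguments": {
  "rows": [
    {"x": -2, "y": -1, "z": 2.5, "roll": 0, "claw": 1},
    {"x": -4.5, "y": -3, "z": 4, "roll": 0, "claw": 1},
    {"x": -7, "y": -5.5, "z": 4, "roll": 0, "claw": 1},
    {"x": -8.6, "y": -8.5, "z": 4, "roll": 0, "claw": 1},
    {"x": -8.6, "y": -12, "z": 4, "roll": 0, "claw": 1}
  ]
}}

```text
clock: 6.13
eef_pos: [420.3, 34.4, 223.7]
tool_rot: [-3.141, -0.005, 2.802]
force: [0.3, -0.8, -3.4]
width: 32.7
```

Emit:
{"name": "send_rows", "arguments": {
  "rows": [
    {"x": 0, "y": -3.8, "z": 0, "roll": 0, "claw": 1},
    {"x": 0, "y": -7.6, "z": 0, "roll": 0, "claw": 1},
    {"x": 0, "y": -11.4, "z": 0, "roll": 0, "claw": 1},
    {"x": 0, "y": -15.2, "z": 0, "roll": 0, "claw": 1},
    {"x": 0, "y": -19, "z": 0, "roll": 0, "claw": 1}
  ]
}}

```text
clock: 6.55
eef_pos: [424.5, -157.6, 223.9]
tool_rot: [3.141, -0.0, 2.798]
force: [0.9, 1.0, -2.7]
width: 32.9
```

Emit:
{"name": "send_rows", "arguments": {
  "rows": [
    {"x": 1, "y": -3.8, "z": 0, "roll": 0, "claw": 1},
    {"x": 2.5, "y": -7.6, "z": 0, "roll": 0, "claw": 1},
    {"x": 4.5, "y": -11.2, "z": 0, "roll": 0, "claw": 1},
    {"x": 6, "y": -14.5, "z": -1, "roll": 0, "claw": 1},
    {"x": 7, "y": -17.5, "z": -2, "roll": 0, "claw": 1}
  ]
}}

```text
clock: 6.97
eef_pos: [496.8, -333.4, 203.7]
tool_rot: [-3.141, 0.002, 2.798]
force: [0.6, 0.3, -1.9]
width: 33.3
```

Emit:
{"name": "send_rows", "arguments": {
  "rows": [
    {"x": 0.4, "y": -2, "z": -1, "roll": 0, "claw": 1},
    {"x": 0.4, "y": -2.9, "z": -3.5, "roll": 0, "claw": 1},
    {"x": 0.4, "y": -2.9, "z": -6, "roll": 0, "claw": 1},
    {"x": 0.4, "y": -2.9, "z": -8, "roll": 0, "claw": 1},
    {"x": 0.4, "y": -2.9, "z": -8.8, "roll": 0, "claw": 1}
  ]
}}

```text
clock: 7.38
eef_pos: [496.9, -358.5, 112.3]
tool_rot: [3.14, -0.006, 2.797]
force: [-0.3, 1.1, -1.8]
width: 32.9
```

Emit:
{"name": "send_rows", "arguments": {
  "rows": [
    {"x": 0, "y": 0, "z": -0.3, "roll": 0, "claw": 1},
    {"x": 0, "y": 0, "z": -0.5, "roll": 0, "claw": 1},
    {"x": 0, "y": 0, "z": -0.6, "roll": 0, "claw": 1}
  ]
}}

```text
clock: 7.63
eef_pos: [499.8, -360.3, 110.9]
tool_rot: [-3.141, 0.002, 2.798]
force: [-0.7, -0.3, -2.0]
width: 32.9
```

Not touching yet; easing down.

Emit:
{"name": "send_rows", "arguments": {
  "rows": [
    {"x": 0, "y": 0, "z": -0.1, "roll": 0, "claw": 1},
    {"x": 0, "y": 0, "z": -0.2, "roll": 0, "claw": 1},
    {"x": 0, "y": 0, "z": -0.2, "roll": 0, "claw": 1}
  ]
}}

```text
clock: 7.88
eef_pos: [499.9, -360.5, 109.2]
tool_rot: [-3.141, 0.002, 2.798]
force: [0.6, -0.5, 1.9]
width: 33.3
```

```bash
python3 - <<'E'
from h import *
s=ctrl.read_state();print(s["width"],s["eef_pos"],s["force"])
im,d=ctrl.get_image("scene");t,_=ctrl.get_image("top")
cv2.imwrite("pics/f.png",np.hstack([cv2.resize(im[230:350,320:440],(400,400),interpolation=2),cv2.resize(t[130:290,180:440],(400,246),interpolation=2) if 0 else cv2.copyMakeBorder(cv2.resize(t[130:290,180:440],(400,246)),0,154,0,0,0)]))
P=cloud("top",d:=ctrl.get_image("top")[1]);z=P[...,2]
E
```

```text
33.300047170820235 [ 499.85114796 -360.49817063  109.21808317] [ 0.59898935 -0.52470562  1.91849808]
```

View pics/f.png

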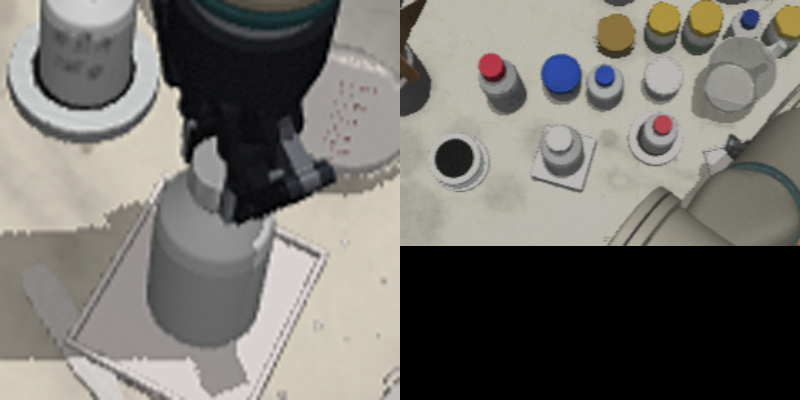

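Standing inside the tray and touching it. Release and rise.

Emit:
{"name": "send_rows", "arguments": {
  "rows": [
    {"x": 0, "y": 0, "z": 0, "roll": 0, "claw": 0.5},
    {"x": 0, "y": 0, "z": 0, "roll": 0, "claw": 0},
    {"x": 0, "y": 0, "z": 0, "roll": 0, "claw": 0},
    {"x": 0, "y": 0, "z": 0, "roll": 0, "claw": 0},
    {"x": 0, "y": 0, "z": 0, "roll": 0, "claw": 0}
  ]
}}

```text
clock: 8.45
eef_pos: [499.0, -359.9, 107.9]
tool_rot: [3.142, -0.0, 2.798]
force: [0.2, 0.5, 1.2]
width: 85.1
```

Emit:
{"name": "send_rows", "arguments": {
  "rows": [
    {"x": 0, "y": 0, "z": 1, "roll": 0, "claw": 0},
    {"x": 0, "y": 0, "z": 3, "roll": 0, "claw": 0},
    {"x": 0, "y": 0, "z": 5, "roll": 0, "claw": 0},
    {"x": 0, "y": 0, "z": 7, "roll": 0, "claw": 0},
    {"x": 0, "y": 0, "z": 7, "roll": 0, "claw": 0}
  ]
}}

```text
clock: 8.87
eef_pos: [501.3, -362.0, 182.8]
tool_rot: [-3.139, 0.008, 2.798]
force: [0.6, -0.2, 0.6]
width: 85.5
```

```bash
cat >> h.py <<'E'
def mec(q): (x,y),r=cv2.minEnclosingCircle(q[:,:2].astype(np.float32));return round(x,1),round(y,1),round(r,1)
def box(P,x,y,r,lo,hi):
    return P[(np.hypot(P[...,0]-x,P[...,1]-y)<r)&(P[...,2]>lo)&(P[...,2]<hi)]
def pad(c,im,P,x,y,lo,hi):
    m=(im.max(-1)<45)&(np.hypot(P[...,0]-x,P[...,1]-y)<50)&(P[...,2]>lo)&(P[...,2]<hi);q=P[m]
    return len(q),mec(q),q.mean(0).round(1)
E
python3 - <<'E'
from h import *
print(ctrl.read_state()["width"])
for c in("scene","top"):
    im,d=ctrl.get_image(c);P=cloud(c,d)
    print(c,"highpad",pad(c,im,P,510,149,52,70),"rim",mec(box(P,510,149,55,55,66)))
    for n,x,y,lo,hi in(("mid cap tray",500,-360,148,162),("short cap",564,-206,138,152),("tall cap",522,-42,208,222)):
        q=box(P,x,y,30,lo,hi);print(n,len(q),mec(q) if len(q) else"")
    try: print(ctrl.place_of(c,"high_plinth_top")[:1])
    except Exception as e:print(e)
E
```

```text
85.5265374993957
scene highpad (383, (510.4, 147.9, 33.2), array([510.3, 147.9,  61.9])) rim (511.4, 149.0, 46.8)
mid cap tray 284 (498.9, -361.0, 17.3)
short cap 182 (563.6, -207.8, 16.5)
tall cap 269 (523.0, -43.5, 21.7)
[{'uv': [222.6, 167.7], 'confidence': 0.84}]
top highpad (452, (510.6, 149.7, 32.8), array([510.4, 148.7,  60.6])) rim (510.3, 150.3, 46.2)
mid cap tray 0 
short cap 120 (563.7, -206.5, 15.8)
tall cap 240 (522.6, -42.0, 20.5)
[{'uv': [216.9, 232.0], 'confidence': 0.7}]
```

Emit:
{"name": "send_rows", "arguments": {
  "rows": [
    {"x": 1.6, "y": 3.8, "z": 0, "roll": 0, "claw": 0},
    {"x": 3.2, "y": 7.6, "z": 0, "roll": 0, "claw": 0},
    {"x": 4.8, "y": 11.4, "z": 0, "roll": 0, "claw": 0},
    {"x": 6.5, "y": 15.3, "z": 0, "roll": 0, "claw": 0},
    {"x": 6.5, "y": 15.3, "z": -2, "roll": 0, "claw": 0}
  ]
}}

```text
clock: 9.48
eef_pos: [570.8, -195.5, 159.5]
tool_rot: [3.133, 0.005, 2.811]
force: [1.9, 1.5, 0.1]
width: 85.3
```

Emit:
{"name": "send_rows", "arguments": {
  "rows": [
    {"x": 0, "y": 0, "z": -2, "roll": 0, "claw": 0},
    {"x": 0, "y": 0, "z": -4, "roll": 0, "claw": 0},
    {"x": 0, "y": 0, "z": -5, "roll": 0, "claw": 0},
    {"x": 0, "y": 0, "z": -5.5, "roll": 0, "claw": 0},
    {"x": 0, "y": 0, "z": -5.5, "roll": 0, "claw": 0}
  ]
}}

```text
clock: 9.9
eef_pos: [563.0, -206.9, 101.6]
tool_rot: [-3.141, -0.003, 2.797]
force: [0.8, -0.2, 1.3]
width: 85.4
```

Emit:
{"name": "send_rows", "arguments": {
  "rows": [
    {"x": 0, "y": 0, "z": 0, "roll": 0, "claw": 0.6},
    {"x": 0, "y": 0, "z": 0, "roll": 0, "claw": 1},
    {"x": 0, "y": 0, "z": 0, "roll": 0, "claw": 1},
    {"x": 0, "y": 0, "z": 0, "roll": 0, "claw": 1},
    {"x": 0, "y": 0, "z": 0, "roll": 0, "claw": 1}
  ]
}}

```text
clock: 10.32
eef_pos: [564.8, -207.4, 104.1]
tool_rot: [3.142, 0.002, 2.798]
force: [-1.2, 0.7, 1.8]
width: 30.3
```

Emit:
{"name": "send_rows", "arguments": {
  "rows": [
    {"x": 0, "y": 0, "z": 0, "roll": 0, "claw": 1},
    {"x": 0, "y": 0, "z": 0, "roll": 0, "claw": 1},
    {"x": 0, "y": 0, "z": 0, "roll": 0, "claw": 1},
    {"x": 0, "y": 0, "z": 0.8, "roll": 0, "claw": 1},
    {"x": 0, "y": 0, "z": 1.5, "roll": 0, "claw": 1}
  ]
}}

```text
clock: 10.73
eef_pos: [563.5, -206.8, 118.1]
tool_rot: [3.142, -0.001, 2.798]
force: [0.1, -0.6, -1.7]
width: 30.0
```

```bash
python3 - <<'E'
from h import *
s=ctrl.read_state();print(s["width"],s["eef_pos"],s["force"])
im,d=ctrl.get_image("scene")
cv2.imwrite("pics/g.png",cv2.resize(im[180:290,290:400],(440,440),interpolation=2))
E
```

```text
30.020357099048326 [ 563.49672768 -206.75351084  118.13426024] [ 0.07882654 -0.57206367 -1.72355493]
```

View pics/g.png

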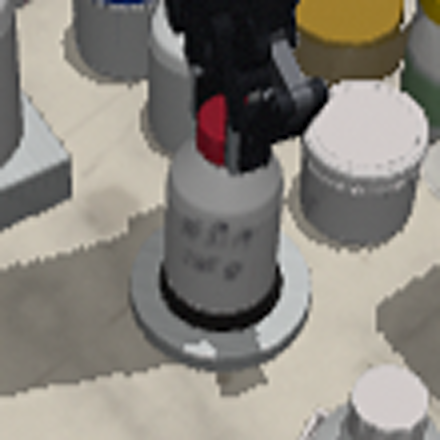

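Emit:
{"name": "send_rows", "arguments": {
  "rows": [
    {"x": -1, "y": 0.5, "z": 3, "roll": 0, "claw": 1},
    {"x": -3.5, "y": 2, "z": 6, "roll": 0, "claw": 1},
    {"x": -6.5, "y": 4, "z": 8, "roll": 0, "claw": 1},
    {"x": -9.5, "y": 6, "z": 9.7, "roll": 0, "claw": 1},
    {"x": -12.5, "y": 8, "z": 9.7, "roll": 0, "claw": 1}
  ]
}}

```text
clock: 11.2
eef_pos: [439.8, -127.0, 217.9]
tool_rot: [3.14, 0.006, 2.797]
force: [1.5, 0.1, -1.3]
width: 30.3
```

Emit:
{"name": "send_rows", "arguments": {
  "rows": [
    {"x": -1.4, "y": 3.4, "z": 0, "roll": 0, "claw": 1},
    {"x": -1.4, "y": 7.2, "z": 0, "roll": 0, "claw": 1},
    {"x": -1.4, "y": 11, "z": 0, "roll": 0, "claw": 1},
    {"x": -1.4, "y": 14.7, "z": 0, "roll": 0, "claw": 1},
    {"x": 0, "y": 18, "z": 0, "roll": 0, "claw": 1}
  ]
}}

```text
clock: 11.62
eef_pos: [435.8, 55.1, 215.3]
tool_rot: [-3.141, -0.003, 2.799]
force: [0.4, -0.3, -0.5]
width: 30.2
```

Emit:
{"name": "send_rows", "arguments": {
  "rows": [
    {"x": 2.5, "y": 3, "z": 0, "roll": 0, "claw": 1},
    {"x": 5, "y": 6, "z": 0, "roll": 0, "claw": 1},
    {"x": 7, "y": 8.6, "z": -1, "roll": 0, "claw": 1},
    {"x": 7.1, "y": 9.6, "z": -3.5, "roll": 0, "claw": 1},
    {"x": 7.1, "y": 9.6, "z": -5, "roll": 0, "claw": 1}
  ]
}}

```text
clock: 12.03
eef_pos: [510.6, 153.4, 163.6]
tool_rot: [3.139, -0.0, 2.803]
force: [-0.6, -1.2, -1.5]
width: 30.3
```

Emit:
{"name": "send_rows", "arguments": {
  "rows": [
    {"x": 0, "y": 0, "z": -0.6, "roll": 0, "claw": 1},
    {"x": 0, "y": 0, "z": -1.1, "roll": 0, "claw": 1},
    {"x": 0, "y": 0, "z": -1.4, "roll": 0, "claw": 1},
    {"x": 0, "y": 0, "z": -1.5, "roll": 0, "claw": 1},
    {"x": 0, "y": 0, "z": -1.5, "roll": 0, "claw": 1}
  ]
}}

```text
clock: 12.45
eef_pos: [510.5, 148.5, 150.7]
tool_rot: [3.141, 0.001, 2.797]
force: [0.0, 0.0, -1.9]
width: 30.3
```

Emit:
{"name": "send_rows", "arguments": {
  "rows": [
    {"x": 0, "y": 0, "z": -0.1, "roll": 0, "claw": 1},
    {"x": 0, "y": 0, "z": -0.2, "roll": 0, "claw": 1},
    {"x": 0, "y": 0, "z": -0.2, "roll": 0, "claw": 1}
  ]
}}

```text
clock: 12.7
eef_pos: [510.9, 148.8, 149.1]
tool_rot: [3.14, 0.002, 2.797]
force: [-1.2, -0.2, 3.8]
width: 29.9
```

Contact at the expected height. Release.

Emit:
{"name": "send_rows", "arguments": {
  "rows": [
    {"x": 0, "y": 0, "z": 0, "roll": 0, "claw": 0.5},
    {"x": 0, "y": 0, "z": 0, "roll": 0, "claw": 0},
    {"x": 0, "y": 0, "z": 0, "roll": 0, "claw": 0},
    {"x": 0, "y": 0, "z": 0, "roll": 0, "claw": 0},
    {"x": 0, "y": 0, "z": 0, "roll": 0, "claw": 0}
  ]
}}

```text
clock: 13.12
eef_pos: [510.1, 149.0, 148.0]
tool_rot: [-3.142, -0.0, 2.798]
force: [-0.2, -0.7, -0.6]
width: 85.5
```

Emit:
{"name": "send_rows", "arguments": {
  "rows": [
    {"x": 0, "y": 0, "z": 1, "roll": 0, "claw": 0},
    {"x": 0, "y": 0, "z": 3, "roll": 0, "claw": 0},
    {"x": 0, "y": 0, "z": 5, "roll": 0, "claw": 0},
    {"x": 0, "y": 0, "z": 8, "roll": 0, "claw": 0},
    {"x": 0, "y": -3, "z": 8, "roll": 0, "claw": 0}
  ]
}}

```text
clock: 13.53
eef_pos: [513.4, 126.2, 233.3]
tool_rot: [3.132, 0.007, 2.807]
force: [1.7, -0.3, 0.6]
width: 85.2
```

```bash
python3 - <<'E'
from h import *
print(ctrl.read_state()["width"])
for c in("scene","top"):
    im,d=ctrl.get_image(c);P=cloud(c,d)
    print(c,"lowpad",pad(c,im,P,565,-202,8,25),"rim",mec(box(P,565,-202,56,11,21)))
    for n,x,y,lo,hi in(("short cap",511,149,182,198),("tall cap",522,-42,208,222)):
        q=box(P,x,y,30,lo,hi);print(n,len(q),mec(q) if len(q) else"",np.median(q,0) if len(q) else"")
E
```

```text
85.21932359292094
scene lowpad (568, (565.5, -203.1, 33.6), array([ 564.5, -204.4,   16.6])) rim (565.3, -202.5, 51.3)
short cap 137 (509.9, 146.8, 16.3) [507.9514213  144.55883256 190.4159837 ]
tall cap 276 (523.0, -42.9, 21.5) [520.93226202 -45.42305118 215.38021943]
top lowpad (1, (582.2, -201.8, 0.0), array([ 582.2, -201.8,   16.7])) rim (565.3, -202.6, 49.7)
short cap 76 (506.3, 147.5, 14.7) [503.21063141 145.25914899 189.722676  ]
tall cap 239 (522.7, -42.3, 20.6) [521.44501091 -41.73017668 214.55626347]
```

Emit:
{"name": "send_rows", "arguments": {
  "rows": [
    {"x": 0.3, "y": -4, "z": 0, "roll": 0, "claw": 0},
    {"x": 0.6, "y": -8, "z": 0, "roll": 0, "claw": 0},
    {"x": 0.9, "y": -12, "z": 0, "roll": 0, "claw": 0},
    {"x": 1.3, "y": -15, "z": 0, "roll": 0, "claw": 0},
    {"x": 1.3, "y": -16.1, "z": 0, "roll": 0, "claw": 0}
  ]
}}

```text
clock: 14.05
eef_pos: [523.1, -48.2, 228.5]
tool_rot: [-3.139, 0.002, 2.79]
force: [-0.2, -0.1, 0.8]
width: 85.3
```

Emit:
{"name": "send_rows", "arguments": {
  "rows": [
    {"x": 0, "y": 0, "z": -2.5, "roll": 0, "claw": 0},
    {"x": 0, "y": 0, "z": -4.5, "roll": 0, "claw": 0},
    {"x": 0, "y": 0, "z": -6, "roll": 0, "claw": 0},
    {"x": 0, "y": 0, "z": -6.2, "roll": 0, "claw": 0},
    {"x": 0, "y": 0, "z": -6.2, "roll": 0, "claw": 0}
  ]
}}

```text
clock: 14.47
eef_pos: [522.3, -41.4, 165.4]
tool_rot: [-3.141, -0.002, 2.798]
force: [0.4, 0.1, 0.4]
width: 85.2
```

Emit:
{"name": "send_rows", "arguments": {
  "rows": [
    {"x": 0, "y": 0, "z": 0, "roll": 0, "claw": 0.6},
    {"x": 0, "y": 0, "z": 0, "roll": 0, "claw": 1},
    {"x": 0, "y": 0, "z": 0, "roll": 0, "claw": 1},
    {"x": 0, "y": 0, "z": 0, "roll": 0, "claw": 1},
    {"x": 0, "y": 0, "z": 0, "roll": 0, "claw": 1}
  ]
}}

```text
clock: 14.88
eef_pos: [523.9, -42.1, 167.2]
tool_rot: [3.141, 0.002, 2.798]
force: [-1.1, -0.2, 6.6]
width: 40.4
```

Emit:
{"name": "send_rows", "arguments": {
  "rows": [
    {"x": 0, "y": 0, "z": 0, "roll": 0, "claw": 1},
    {"x": 0, "y": 0, "z": 0, "roll": 0, "claw": 1},
    {"x": 0, "y": 0, "z": 0, "roll": 0, "claw": 1},
    {"x": 0, "y": 0, "z": 0.8, "roll": 0, "claw": 1},
    {"x": 0, "y": 0, "z": 1.5, "roll": 0, "claw": 1}
  ]
}}

```text
clock: 15.3
eef_pos: [522.5, -41.9, 181.4]
tool_rot: [-3.141, -0.001, 2.798]
force: [0.4, -0.9, -2.7]
width: 40.4
```

```bash
python3 - <<'E'
from h import *
s=ctrl.read_state();print(s["width"],s["eef_pos"],s["force"])
im,d=ctrl.get_image("scene")
cv2.imwrite("pics/i.png",cv2.resize(im[80:260,180:360],(500,500),interpolation=2))
E
```

```text
40.39516182232232 [522.50727581 -41.93404829 181.35156121] [ 0.37025678 -0.86628341 -2.68567695]
```

View pics/i.png

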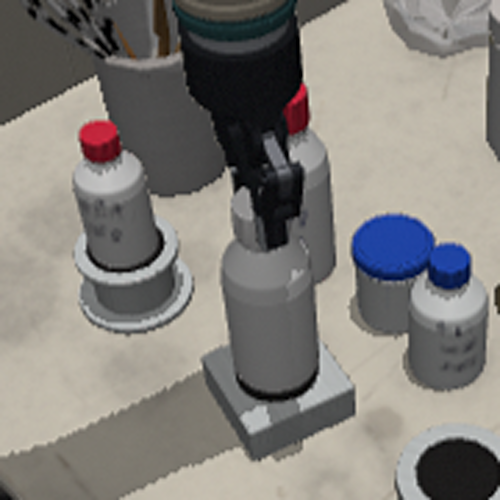

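Emit:
{"name": "send_rows", "arguments": {
  "rows": [
    {"x": -0.5, "y": -3, "z": 1, "roll": 0, "claw": 1},
    {"x": 0, "y": -6.5, "z": 1.5, "roll": 0, "claw": 1},
    {"x": 1.2, "y": -10, "z": 1.5, "roll": 0, "claw": 1},
    {"x": 2.8, "y": -13.3, "z": 1, "roll": 0, "claw": 1},
    {"x": 4.2, "y": -16.1, "z": 0, "roll": 0, "claw": 1}
  ]
}}

```text
clock: 15.77
eef_pos: [566.5, -206.4, 182.6]
tool_rot: [-3.141, 0.004, 2.796]
force: [1.6, 0.5, -1.9]
width: 40.7
```

Emit:
{"name": "send_rows", "arguments": {
  "rows": [
    {"x": 0, "y": 0, "z": -1, "roll": 0, "claw": 1},
    {"x": 0, "y": 0, "z": -2.4, "roll": 0, "claw": 1},
    {"x": 0, "y": 0, "z": -3.3, "roll": 0, "claw": 1},
    {"x": 0, "y": 0, "z": -3.7, "roll": 0, "claw": 1},
    {"x": 0, "y": 0, "z": -3.7, "roll": 0, "claw": 1}
  ]
}}

```text
clock: 16.18
eef_pos: [564.6, -202.3, 143.4]
tool_rot: [3.142, -0.002, 2.799]
force: [1.0, 0.3, -2.0]
width: 40.2
```

Emit:
{"name": "send_rows", "arguments": {
  "rows": [
    {"x": 0, "y": 0, "z": -0.1, "roll": 0, "claw": 1},
    {"x": 0, "y": 0, "z": -0.2, "roll": 0, "claw": 1},
    {"x": 0, "y": 0, "z": -0.2, "roll": 0, "claw": 1}
  ]
}}

```text
clock: 16.43
eef_pos: [565.4, -202.8, 142.5]
tool_rot: [3.142, 0.001, 2.798]
force: [-0.7, 0.6, -1.7]
width: 40.0
```

Emit:
{"name": "send_rows", "arguments": {
  "rows": [
    {"x": 0, "y": 0, "z": -0.1, "roll": 0, "claw": 1},
    {"x": 0, "y": 0, "z": -0.2, "roll": 0, "claw": 1},
    {"x": 0, "y": 0, "z": -0.2, "roll": 0, "claw": 1}
  ]
}}

```text
clock: 16.68
eef_pos: [566.1, -203.2, 142.3]
tool_rot: [3.141, 0.003, 2.798]
force: [-3.0, 1.5, 10.1]
width: 40.2
```

Touching. Release.

Emit:
{"name": "send_rows", "arguments": {
  "rows": [
    {"x": 0, "y": 0, "z": 0.1, "roll": 0, "claw": 0.5},
    {"x": 0, "y": 0, "z": 0.1, "roll": 0, "claw": 0},
    {"x": 0, "y": 0, "z": 0.1, "roll": 0, "claw": 0},
    {"x": 0, "y": 0, "z": 0.1, "roll": 0, "claw": 0},
    {"x": 0, "y": 0, "z": 0.1, "roll": 0, "claw": 0}
  ]
}}

```text
clock: 17.1
eef_pos: [565.1, -203.0, 140.9]
tool_rot: [-3.142, -0.0, 2.798]
force: [-0.1, 0.5, 0.0]
width: 85.0
```

Emit:
{"name": "send_rows", "arguments": {
  "rows": [
    {"x": 0, "y": 0, "z": 1, "roll": 0, "claw": 0},
    {"x": 0, "y": 0, "z": 3, "roll": 0, "claw": 0},
    {"x": 0, "y": 0, "z": 5, "roll": 0, "claw": 0},
    {"x": -2, "y": -3, "z": 6.5, "roll": 0, "claw": 0},
    {"x": -3, "y": -7, "z": 6.5, "roll": 0, "claw": 0}
  ]
}}

```text
clock: 17.52
eef_pos: [537.3, -270.2, 209.9]
tool_rot: [3.139, 0.005, 2.805]
force: [0.1, -0.7, 0.2]
width: 85.7
```

Emit:
{"name": "send_rows", "arguments": {
  "rows": [
    {"x": -1, "y": -3, "z": 0, "roll": 0, "claw": 0},
    {"x": -2.2, "y": -6, "z": -2, "roll": 0, "claw": 0},
    {"x": -3.5, "y": -8.8, "z": -4, "roll": 0, "claw": 0},
    {"x": -3.5, "y": -8.8, "z": -5, "roll": 0, "claw": 0},
    {"x": -3.5, "y": -8.8, "z": -5, "roll": 0, "claw": 0}
  ]
}}

```text
clock: 17.93
eef_pos: [497.0, -362.4, 154.1]
tool_rot: [3.142, -0.005, 2.793]
force: [-1.0, -0.2, -0.9]
width: 85.4
```

```bash
python3 - <<'E'
from h import *
s=ctrl.read_state();print(s["width"],s["eef_pos"])
from scipy.optimize import least_squares
for c in("scene","top"):
    im,d=ctrl.get_image(c);P=cloud(c,d)
    q=box(P,519,-41,75,35,46)
    print(c,"midpad",pad(c,im,P,519,-41,33,50),"sq",np.round(cv2.minAreaRect(q[:,:2].astype(np.float32))[0],1),cv2.minAreaRect(q[:,:2].astype(np.float32))[1])
    for n,x,y,lo,hi in(("short cap",511,149,182,198),("tall cap",565,-203,183,198),("mid cap",499,-361,147,162)):
        q=box(P,x,y,30,lo,hi);print(n,len(q),mec(q) if len(q) else"")
E
```

```text
85.41195481007351 [ 497.02709292 -362.38980664  154.09454524]
scene midpad (484, (520.4, -39.5, 32.8), array([520.2, -40.1,  41.9])) sq [520.3 -39.5] (99.70384216308594, 96.74028015136719)
short cap 140 (510.2, 146.2, 16.9)
tall cap 318 (565.3, -203.8, 21.5)
mid cap 294 (498.9, -361.2, 17.2)
top midpad (289, (521.5, -39.0, 32.7), array([525.3, -36.3,  40.6])) sq [520.6 -38. ] (95.9194107055664, 96.87409973144531)
short cap 139 (508.9, 148.5, 16.0)
tall cap 221 (565.4, -202.3, 20.9)
mid cap 0
```

Emit:
{"name": "send_rows", "arguments": {
  "rows": [
    {"x": -0.1, "y": 0, "z": -2, "roll": 0, "claw": 0},
    {"x": -0.1, "y": 0, "z": -4, "roll": 0, "claw": 0},
    {"x": -0.1, "y": 0, "z": -4.8, "roll": 0, "claw": 0},
    {"x": -0.1, "y": 0, "z": -4.8, "roll": 0, "claw": 0.6},
    {"x": -0.1, "y": 0, "z": -4.8, "roll": 0, "claw": 1}
  ]
}}

```text
clock: 18.45
eef_pos: [500.2, -360.3, 108.8]
tool_rot: [3.141, 0.001, 2.799]
force: [0.3, 0.0, 0.3]
width: 63.9
```

Emit:
{"name": "send_rows", "arguments": {
  "rows": [
    {"x": 0, "y": 0, "z": 0, "roll": 0, "claw": 1},
    {"x": 0, "y": 0, "z": 0, "roll": 0, "claw": 1},
    {"x": 0, "y": 0, "z": 0, "roll": 0, "claw": 1},
    {"x": 0, "y": 0, "z": 0, "roll": 0, "claw": 1},
    {"x": 0, "y": 0, "z": 0, "roll": 0, "claw": 1}
  ]
}}

```text
clock: 18.87
eef_pos: [500.2, -361.9, 109.6]
tool_rot: [-3.141, 0.003, 2.798]
force: [-0.2, 0.5, 6.2]
width: 33.3
```

Emit:
{"name": "send_rows", "arguments": {
  "rows": [
    {"x": 0, "y": 0, "z": 0, "roll": 0, "claw": 1},
    {"x": 0, "y": 0, "z": 0, "roll": 0, "claw": 1},
    {"x": 0, "y": 0, "z": 1.5, "roll": 0, "claw": 1},
    {"x": 0, "y": 0, "z": 4, "roll": 0, "claw": 1},
    {"x": 0, "y": 0, "z": 7, "roll": 0, "claw": 1}
  ]
}}

```text
clock: 19.28
eef_pos: [497.4, -359.7, 176.9]
tool_rot: [3.14, -0.005, 2.798]
force: [0.8, -0.6, -2.2]
width: 32.5
```

```bash
python3 - <<'E'
from h import *
s=ctrl.read_state();print(s["width"],s["eef_pos"],s["force"])
im,d=ctrl.get_image("scene")
cv2.imwrite("pics/j.png",cv2.resize(im[170:350,300:480],(450,450),interpolation=2))
E
```

```text
32.54341614653719 [ 497.4062815  -359.70712903  176.88556559] [ 0.78247133 -0.55332148 -2.20309802]
```

View pics/j.png

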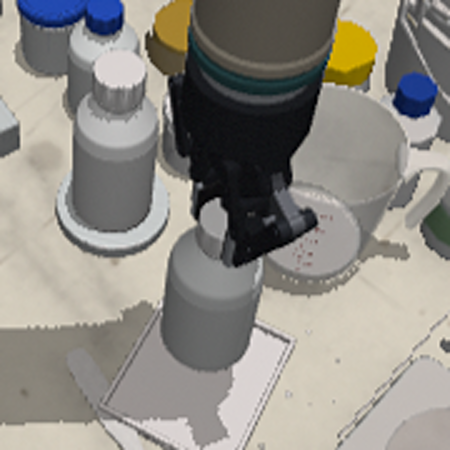

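Emit:
{"name": "send_rows", "arguments": {
  "rows": [
    {"x": -1.8, "y": 2.5, "z": 1.5, "roll": 0, "claw": 1},
    {"x": -3.6, "y": 5.5, "z": 2, "roll": 0, "claw": 1},
    {"x": -5.5, "y": 8.8, "z": 2, "roll": 0, "claw": 1},
    {"x": -6.4, "y": 12.4, "z": 2, "roll": 0, "claw": 1},
    {"x": -6.4, "y": 16.2, "z": 2, "roll": 0, "claw": 1}
  ]
}}

```text
clock: 19.75
eef_pos: [431.5, -198.4, 198.0]
tool_rot: [-3.141, -0.002, 2.794]
force: [1.0, 0.2, -1.5]
width: 33.0
```

Emit:
{"name": "send_rows", "arguments": {
  "rows": [
    {"x": 0.5, "y": 3.8, "z": 0, "roll": 0, "claw": 1},
    {"x": 2, "y": 7.3, "z": 0, "roll": 0, "claw": 1},
    {"x": 4.2, "y": 10.6, "z": 0, "roll": 0, "claw": 1},
    {"x": 6.4, "y": 13.6, "z": 0, "roll": 0, "claw": 1},
    {"x": 8.5, "y": 16, "z": -1, "roll": 0, "claw": 1}
  ]
}}

```text
clock: 20.17
eef_pos: [522.1, -35.8, 189.4]
tool_rot: [3.139, 0.003, 2.8]
force: [1.4, -0.4, -3.6]
width: 32.6
```

Emit:
{"name": "send_rows", "arguments": {
  "rows": [
    {"x": 0, "y": 0, "z": -1, "roll": 0, "claw": 1},
    {"x": 0, "y": 0, "z": -2.5, "roll": 0, "claw": 1},
    {"x": 0, "y": 0, "z": -3.5, "roll": 0, "claw": 1},
    {"x": 0, "y": 0, "z": -3.9, "roll": 0, "claw": 1},
    {"x": 0, "y": 0, "z": -3.9, "roll": 0, "claw": 1}
  ]
}}

```text
clock: 20.58
eef_pos: [518.8, -39.6, 148.0]
tool_rot: [-3.141, -0.002, 2.797]
force: [-0.2, 0.2, -1.5]
width: 32.7
```

Emit:
{"name": "send_rows", "arguments": {
  "rows": [
    {"x": 0, "y": 0, "z": -0.1, "roll": 0, "claw": 1},
    {"x": 0, "y": 0, "z": -0.2, "roll": 0, "claw": 1},
    {"x": 0, "y": 0, "z": -0.2, "roll": 0, "claw": 1}
  ]
}}

```text
clock: 20.83
eef_pos: [520.4, -39.4, 147.5]
tool_rot: [3.141, 0.001, 2.797]
force: [0.3, 0.1, -2.2]
width: 32.6
```

Emit:
{"name": "send_rows", "arguments": {
  "rows": [
    {"x": 0, "y": 0, "z": -0.1, "roll": 0, "claw": 1},
    {"x": 0, "y": 0, "z": -0.2, "roll": 0, "claw": 1},
    {"x": 0, "y": 0, "z": -0.2, "roll": 0, "claw": 1}
  ]
}}

```text
clock: 21.08
eef_pos: [520.5, -39.1, 145.6]
tool_rot: [3.141, 0.001, 2.798]
force: [-0.9, -0.2, 3.5]
width: 32.9
```

Touching. Release and withdraw.

Emit:
{"name": "send_rows", "arguments": {
  "rows": [
    {"x": 0, "y": 0, "z": 0, "roll": 0, "claw": 0.5},
    {"x": 0, "y": 0, "z": 0, "roll": 0, "claw": 0},
    {"x": 0, "y": 0, "z": 0, "roll": 0, "claw": 0},
    {"x": 0, "y": 0, "z": 0, "roll": 0, "claw": 0},
    {"x": 0, "y": 0, "z": 0, "roll": 0, "claw": 0}
  ]
}}

```text
clock: 21.5
eef_pos: [520.1, -39.0, 145.0]
tool_rot: [3.142, -0.0, 2.798]
force: [0.6, -0.5, -0.4]
width: 85.8
```

Emit:
{"name": "send_rows", "arguments": {
  "rows": [
    {"x": 0, "y": 0, "z": 1, "roll": 0, "claw": 0},
    {"x": 0, "y": 0, "z": 3, "roll": 0, "claw": 0},
    {"x": 0, "y": 0, "z": 5.5, "roll": 0, "claw": 0},
    {"x": 0, "y": 0, "z": 8.5, "roll": 0, "claw": 0},
    {"x": -3, "y": 0, "z": 10, "roll": 0, "claw": 0}
  ]
}}

```text
clock: 21.92
eef_pos: [496.7, -39.1, 248.9]
tool_rot: [3.139, 0.011, 2.799]
force: [1.5, -0.4, 0.5]
width: 85.4
```

Emit:
{"name": "send_rows", "arguments": {
  "rows": [
    {"x": -3, "y": -2, "z": 0, "roll": 0, "claw": 0},
    {"x": -5, "y": -5, "z": 0, "roll": 0, "claw": 0},
    {"x": -6, "y": -9, "z": 0, "roll": 0, "claw": 0},
    {"x": -6, "y": -13, "z": 0, "roll": 0, "claw": 0},
    {"x": -6, "y": -17, "z": 0, "roll": 0, "claw": 0}
  ]
}}

```text
clock: 22.33
eef_pos: [429.4, -210.4, 246.3]
tool_rot: [3.141, 0.001, 2.799]
force: [1.2, 0.5, 0.1]
width: 85.2
```

Emit:
{"name": "send_rows", "arguments": {
  "rows": [
    {"x": 1, "y": -4, "z": 0, "roll": 0, "claw": 0},
    {"x": 2, "y": -8, "z": 0, "roll": 0, "claw": 0},
    {"x": 3, "y": -12, "z": 0, "roll": 0, "claw": 0},
    {"x": 3, "y": -16, "z": 0, "roll": 0, "claw": 0},
    {"x": 3, "y": -16, "z": 0, "roll": 0, "claw": 0}
  ]
}}

```text
clock: 22.75
eef_pos: [457.8, -379.1, 245.8]
tool_rot: [-3.134, 0.003, 2.788]
force: [-0.1, -1.5, 0.3]
width: 85.2
```

```bash
python3 - <<'E'
from h import *
s=ctrl.read_state();print(s["width"],s["eef_pos"],s["force"],s["clock"])
ims=[]
for c in("scene","top"):
    im,d=ctrl.get_image(c);P=cloud(c,d);ims.append(im)
    for n,x,y,lo,hi in(("short cap",511,149,182,198),("mid cap",520.5,-39,182,198),("tall cap",565,-203,183,198),("blue jar",662,-32,80,92),("white jar",668,-213,65,76)):
        q=box(P,x,y,45,lo,hi);print(c,n,len(q),mec(q) if len(q) else"",np.median(q[:,2]).round(1) if len(q) else "")
    for n,x,y,lo,hi in(("short body",510,149,90,160),("mid body",520.5,-39,60,150),("tall body",565,-203,30,140)):
        for a in np.linspace(lo,hi-20,3):
            q=box(P,x,y,45,a,a+15);(print(n,a,len(q),np.median(q,0).round(1)))
cv2.imwrite("pics/k.png",np.hstack([ims[0][60:360,140:540],ims[1][100:400,140:540]]))
E
```

```text
85.1519710130371 [ 457.81757063 -379.13417787  245.81382566] [-0.13151911 -1.47165106  0.34151765] 22.75
scene short cap 137 (510.3, 147.8, 16.6) 190.5
scene mid cap 194 (520.0, -39.5, 18.3) 190.4
scene tall cap 308 (565.5, -204.3, 21.6) 190.5
scene blue jar 525 (662.1, -32.5, 36.1) 84.9
scene white jar 0  
short body 90.0 127 [496.2 124.8  97.5]
short body 115.0 125 [495.5 125.3 122.3]
short body 140.0 216 [498.7 130.  149.4]
mid body 60.0 121 [502.5 -66.3  67.7]
mid body 95.0 137 [501.7 -65.7 102.9]
mid body 130.0 227 [503.3 -61.5 139.2]
tall body 30.0 131 [ 538.4 -224.5   37.3]
tall body 75.0 147 [ 538.7 -226.5   82.5]
tall body 120.0 235 [ 541.  -224.8  128.1]
top short cap 139 (509.0, 148.1, 15.8) 189.4
top mid cap 156 (519.9, -38.4, 16.9) 189.8
top tall cap 224 (565.1, -203.2, 20.6) 189.8
top blue jar 500 (662.5, -30.7, 35.8) 83.8
top white jar 458 (667.7, -212.6, 35.5) 68.9
short body 90.0 29 [490.4 128.3  95. ]
short body 115.0 31 [493.1 126.1 123.4]
short body 140.0 189 [499.2 137.5 149.5]
mid body 60.0 19 [490.3 -53.3  66.7]
mid body 95.0 26 [493.2 -53.9 102. ]
mid body 130.0 152 [508.6 -42.6 141.1]
tall body 30.0 24 [ 534.7 -191.4   40.3]
tall body 75.0 23 [ 536.7 -187.5   81.2]
tall body 120.0 109 [ 546.8 -189.6  130.3]
```

View pics/k.png

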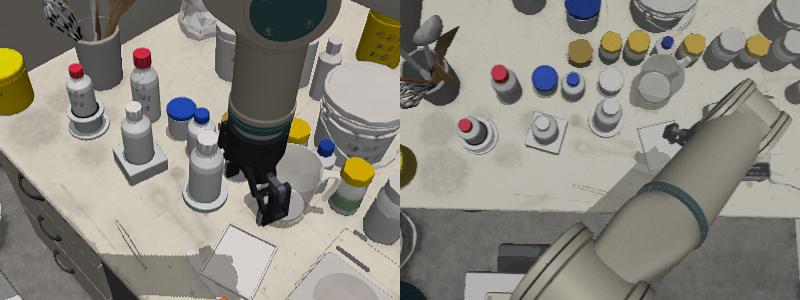

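All three bottles stand upright on their plinths with the caps level at 190 mm. The jars haven't moved and the arm is clear, so I'm handing in.

```bash
python3 -c "
from cell import ctrl
print(ctrl.finish_job(), ctrl.read_state()['clock'])"
```

```text
the job is handed in; nothing more can be done
the job is handed in; nothing more can be done
```

The three bottles are rearranged: tallest on the low plinth, middle one on the middle plinth, shortest on the high plinth. I parked the middle bottle on the tray on the way and handed in with the robot's clock at about 23 s; no verdict was reported.

**Last checks (before hand-in):**
- **Caps:** all three cap tops measured 189–191 mm in both cameras.
- **Centring:** each cap's axis was within about 2 mm of its plinth's centre.
- **Upright:** the bottles look upright in both views.
- **Jars:** the blue-lidded jar had not moved in either camera. The white jar had not moved in the top camera, but the arm hid it in the scene camera.
- **Robot:** the gripper was open and clear of everything.

**Disagreement:** the first grasp closed on air above the cap without touching it. The real fingertips sit about 35 mm higher than the stated tool geometry puts them. I measured this in the images and corrected for it; the later grasps and touchdowns matched the corrected heights.

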